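Lift a clean bushing with tongs over a catch dish

ROBOT

A 7-joint arm with a two-finger parallel gripper is mounted at the origin on a cart in front of the work surface, level with it; the furniture and walls round the work are solid. World frame = base frame: x ahead of the robot, y to its left, z up, the work surface at z = 0. Lengths are in m, angles in rad, forces in N, time in s.
With the tool pointing down it reaches from about 0.4 to 0.85 m from the base axis. Payload 10.4 kg.
Tool frame: the origin (TCP) lies on the centre line of the jaws, within the pads' length; the fingertips stand 11 mm ahead of it and the grasp point (between the pads) lies 8 mm behind it (tip_reach is the distance from the TCP to the fingertips, in m); z points along the fingers, y is the line along which they close (so a half turn about z gives the same grasp; the last joint's range is limited). The gripper opens to 85 mm and grips with 20 to 120 N. Pads are 22 mm wide; open, the fingers measure 114 mm over their backs; the gripper's body (76 mm by 85 mm) begins 54 mm behind the grasp point. The pads swing forward as they close: fully open they stand 13 mm farther back than shut.
Start: joints at [1.268, 0.332, -0.065, 1.46, 0.022, 1.35, -0.088], TCP at [0.173, -0.601, 0.242] pointing down, gripper open.
Joint ranges: [-2.6, 2.6], [-0.5, 2.12], [-1.47, 1.34], [0.16, 2.42], [-1.27, 4.41], [0.06, 2.06], [-2.6, 2.6]. Speed limits (rad/s): [2.22, 2.22, 2.79, 2.79, 3.14, 3.14, 3.14].

INTERFACE

Orientations are given as a unit quaternion [x, y, z, w].
In Python, from workcell import get_obs, camera, hand_in, tip_reach gives the robot as it stands. The module is installed in compiled form; this text tells all that it offers.
- The arm moves only by the tool move_arm, never from a script. Its argument "plan" is a list of rows, each an object with "delta_pos": the shift along the tool's x, y, z in shares of 600 mm (1.0 is 600 mm), a list of three; "turn": the turn, a rotation vector about the tool's x, y, z in normalised numbers (1 is 4 rad), a list of three; "fingers": the closure, from 0 (fully open) to 1 (shut). A call has 1 to 12 rows; each row is the pose to reach, as a shift and turn from the pose commanded when the call began, along the tool's axes at that moment; what a row does not reach only later rows make up. A row lasts 1/8 s, in which the tool goes at most 62.5 mm and 10.7 degrees, less where a joint would pass 70% of its speed; a pose out of reach is approached as far as the arm can. A call with a gripper value outside its range is refused whole. The fingers move at their own pace and stop on an object; "force" is the grip in N (left out, the last holds). Time passes only in rows, so rows that repeat a pose let the fingers close. It gives the time, the measured TCP pose, the force, the opening and the grip force at its end, in the units of the state.
- get_obs(): the state, without advancing time (a new reading comes with each control period).
- camera(name): name is "side" or "top" or "wrist"; returns a dict with "color" (384x512x3 uint8, red, green, blue), "range_z" (384x512 float32, m along the optical axis (not along the pixel's ray), 0 where there is no reading), "fx", "fy", "cx", "cy" (pixels), "R" (3x3) and "t" (3): a world point X has camera coordinates R X + t; the wrist camera has in their place "tool_from_camera" (4x4, takes a point from camera to tool coordinates, whose origin is the TCP and whose axes are the flange's). Camera axes: x right, y down, z forward; pixel columns grow to the right and rows downward; lengths in m; the calibration is good to about 2 mm. The wrist camera is an equidistant fisheye: a pixel r from the principal point sees the ray r / f radians off the axis. A picture is of the moment at which its call begins: read the wrist's pose just before it.
- hand_in(): hands the job in; it is judged then, once.
The state is a dict: "clock": time; "joint_pos": joint angles; "joint_velocities": joint speeds; "tau": joint torques, N m; "position": TCP position; "ee_rot": TCP orientation; "ft_force": force on the tool from outside, world axes, zero at the start; "torque": the same for the moment, N m; "grip_width": opening from 0.0 (shut) to 1.0 (fully open); "grasp_force": force on a finger pad.
Only numpy, scipy, OpenCV 4.12 (cv2) and the standard library are available. Lean on these libraries where they do the work, as an engineer would, in place of code of your own. Each camera call takes 0.05 s, during which the arm holds its last target. There are 200 camera calls.

TASK

Hold the cleaned brass bushing out for me to inspect, with a dish underneath in case it slips. Set the small round metal dish down upright on the table, in line with and midway between the paint tin and the nail carton, and let go of it; then take the tongs by their two rubber grips, lift them out of the wooden stand, close them on the bushing and lift it, never touching the bushing with the gripper itself. The program finishes while still holding: the bushing gripped in the tongs, still, over the middle of the dish and at least 3 cm clear above its rim; leave the tin, the carton and the roll of black tape where they are.

Things in the scene. Friction and masses are not known exactly. Their poses are not given: they have to be found in the camera images.
- dish: Small open round dish of plain aluminium, 64 mm outer diameter, 30 mm high, wall 3 mm, 0.12 kg; loose, stands upright on the table at z=0 (it, the bushing and the stand swap places from run to run). Origin at the centre of its underside, z up. Can be gripped across its outside.
- paint_tin: Round paint tin, 77 mm diameter, 77 mm high, on the left; a reference thing, not to be moved. Origin at the centre of its underside.
- nail_box: Cardboard nail carton 53x75x46 mm high, standing 240 mm (centre to centre) from the paint tin, on its right (towards -y, turned up to 0.35 rad); a reference thing, not to be moved. Origin at the centre of its underside.
- midway (a point): The point on the table surface midway between the centres of paint tin and nail carton, 120 mm from each; nothing marks it.
- black_tape: Roll of black tape lying flat, 58 mm diameter, 19 mm high, among the dish, bushing and stand; not to be moved.
- stand: Pale wooden block 44 (x) x 96 (y) x 45 mm high, fixed to the table, with a pocket 24 x 76 mm, open upward, floor 6 mm above the table, in which the tongs stand. Origin at the centre of its underside; its y axis is the long side, yaw up to 0.5 rad.
- tongs: Steel spring tongs, 136 mm high, 0.08 kg, upright, jaws down, in the stand's pocket. Origin midway between the feet of the jaws, at the height of their lower ends (6 mm above the table at the start); z up to the spring bow, y from arm to arm along the stand's long side.
- tongs_grip (a point): Point midway between the two black rubber grip barrels of the tongs (each 18 mm diameter, 22 mm long along x), 88 mm above the tongs' origin, 48 mm below the top of the bow. Free, they measure 56 mm over their outsides along y. Springs press each outward with about 4 N when free, 8 N at 48 mm: held at 51 to 54 mm, the tongs are carried half open.
- tongs_jaws (a point): Point midway between the jaws, 14 mm above the tongs' origin. Jaw pads 18 mm wide (x), 28 mm high. Squeezing the barrels closes the jaws: gap 54 mm free, shrinking about 3.5 times as much as the grip width; at 48 mm grip width they are parallel and 26 mm apart (the bushing's size). Lower ends stay within 1 mm of the origin's height. 70 mm over their outsides when free.
- tongs_left (a joint): Closing angle of the left (+y) arm on the tongs, rad: 0 free and open, 0.133 closed on the bushing, 0.25 the stop; the right arm mirrors it.
- bushing: Plain brass bushing: a tube 26 mm outer diameter, 12 mm bore, 24 mm high, about 0.08 kg, standing on end on the table. Origin at the centre of its underside, z along its axis.
Mind the look-alikes: they are no part of the job. Leave any pink look-alike of the tongs alone. What is shaped like the stand but blue is not meant.

How it is judged:
By the outcome, as a careful person would: the job done as asked, in the order asked, and still so for the second after the job is handed in, while the arm keeps its last pose, push and grip.
It also fails if it takes over 58 s, if anything falls off the work surface, if the arm or the gripper's body presses on something with over 40 N, if the wrist force passes 120 N, or if a joint passes its speed limit or range.

## Working session

There is one attempt and no reset: what is moved stays moved. The work goes in short steps, Python scripts to look and compute and a tool call to move; the robot and the scene stay as the last step left them, time stands still between calls to the robot, and variables do not carry over. Pictures are saved under pics/ and viewed, at most 10 in all, crops included, and the job is handed in when it is done.

Besides the shell and the picture viewer there is one more tool, called after "Call:" in YAML: its name, and indented under it one key for each argument. move_arm: Moves the arm, as the interface text tells. Its arguments: {"type":"object","properties":{"plan":{"type":"array","items":{"type":"object","properties":{"delta_pos":{"type":"array","items":{"type":"number"}},"turn":{"type":"array","items":{"type":"number"}},"fingers":{"type":"number"}}}},"force":{"type":"number"}},"required":["plan"]}

```bash
mkdir -p pics
cat > h.py <<'E'
import numpy as np, cv2
from workcell import get_obs, camera, hand_in, tip_reach
from scipy.spatial.transform import Rotation as Ro
def pts(c):
    z=c['range_z']; v,u=np.indices(z.shape)
    P=np.stack([(u-c['cx'])/c['fx']*z,(v-c['cy'])/c['fy']*z,z],-1)
    W=(P-c['t'])@c['R']; W[z==0]=np.nan
    return W
def save(n,im): cv2.imwrite('pics/'+n+'.png',cv2.cvtColor(im,cv2.COLOR_RGB2BGR))
E
python3 - <<'E'
from h import *
o=get_obs(); print(o, tip_reach)
a=camera('top');b=camera('side')
np.savez('c0.npz',tc=a['color'],tw=pts(a),sc=b['color'],sw=pts(b))
for c in(a,b): print(c['fx'],c['cx'],c['cy'],c['R'].round(3).tolist(),c['t'])
save('both',cv2.resize(np.vstack([a['color'],b['color']]),(400,600)))
save('top',cv2.resize(a['color'],(800,600)))
save('side',cv2.resize(b['color'],(800,600)))
E
```

```text
{'clock': 0.0, 'joint_pos': array([ 1.268392  ,  0.33287361, -0.06469422,  1.46096645,  0.0215818 ,
        1.34992638, -0.08853074]), 'joint_velocities': array([ 1.23992086e-03,  8.03270783e-04,  6.11159616e-04,  2.97890078e-04,
       -1.13423127e-03, -5.92634507e-04, -6.52436578e-05]), 'tau': array([ 1.40216689e-04, -6.25445437e+01,  4.91598272e-02, -3.91605520e+01,
        1.60926796e-02,  9.84263315e-03,  4.67597408e-05]), 'position': array([ 0.17249602, -0.60032875,  0.24150283]), 'ee_rot': array([ 9.90230676e-01,  1.39436942e-01, -1.30282803e-04, -7.27975909e-04]), 'ft_force': array([ 0.59830964, -0.33861944,  1.42880301]), 'torque': array([-0.02064096, -0.00748145,  0.01525723]), 'grasp_force': 0.0, 'grip_width': 0.9982113006855415} 0.011
425.973931011063 254.95242314174945 187.37578413909003 [[0.028, -1.0, -0.005], [-0.992, -0.027, -0.127], [0.127, 0.008, -0.992]] [0.03009667 0.50899848 1.21673776]
478.89311257262494 261.98095935417376 180.2583020892409 [[1.0, -0.005, -0.02], [-0.021, -0.451, -0.892], [-0.005, 0.893, -0.451]] [-0.52918164  0.11784928  1.44522546]
```

View pics/top.png

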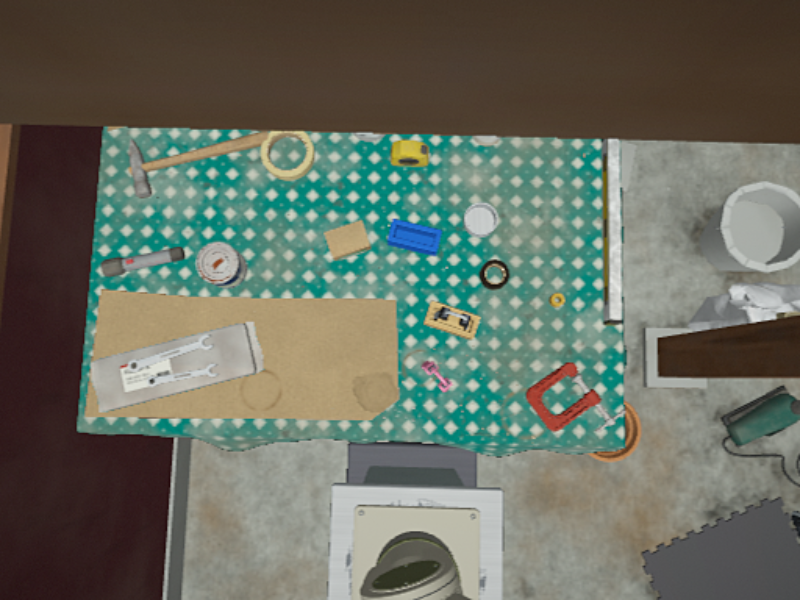

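View pics/side.png

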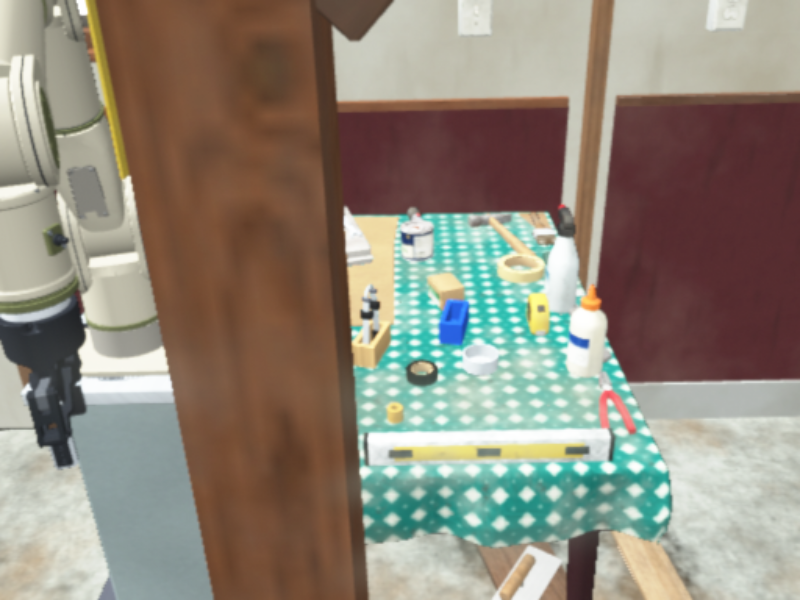

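The top view (800x600) shows the tin at (221,264), carton (348,241), dish (481,219), black tape (494,274), bushing (557,299) and pale stand with tongs (452,320). The look-alikes are the blue stand (415,236) and pink tongs (436,376). The target stand is the pale one at (452,320), because it holds the steel tongs with black grips. A shelf hangs over the far edge and there is a post at the right.

Run:
```python
from h import *
d=np.load('c0.npz');W=d['tw'];C=d['tc'];S=d['sw']
print('table z',np.nanmedian(W[180:260,250:270,2]), 'shelf', np.nanmin(W[:80,:,0]),np.nanmedian(W[20:60,100:400].reshape(-1,3),0), W[78,200:220:10])
sp=S[100:300,100:190].reshape(-1,3);print('post',np.nanmedian(sp,0),np.nanpercentile(sp,5,axis=0),np.nanpercentile(sp,95,axis=0))
nm=dict(tin=(221,264),box=(348,241),dish=(481,219),tape=(494,274),bush=(557,299),stand=(452,320),blue=(415,236))
for n,(u,v) in nm.items():
    u=int(u*.64);v=int(v*.64);r=30 if n in('tin',) else 26
    w=W[v-r:v+r,u-r:u+r];m=((w[...,2]>0.008)&(w[...,2]<.25)).astype(np.uint8)
    k,l,st,ce=cv2.connectedComponentsWithStats(m)
    b=min(range(1,k),key=lambda i:np.hypot(*(ce[i]-r)) if st[i,4]>15 else 99)
    p=w[l==b]; zt=np.nanpercentile(p[:,2],95)
    t=p[p[:,2]>zt-.008] if n not in('stand',) else p[(p[:,2]>.035)&(p[:,2]<.055)]
    (cx,cy),(a,bb),an=cv2.minAreaRect((t[:,:2]*1000).astype(np.float32))
    print(n,len(p),'ztop',zt.round(4),'mean',t.mean(0).round(4),'rect',round(cx,1),round(cy,1),round(a,1),round(bb,1),round(an,1),'range',np.ptp(t[:,:2],axis=0).round(3))
u,v=452*.64,320*.64
save('crop1',np.hstack([cv2.resize(C[int(v)-25:int(v)+25,int(u)-25:int(u)+25],(400,400),interpolation=cv2.INTER_NEAREST),cv2.resize(d['sc'][170:250,210:290],(400,400))]))
```

```text
table z -5.229533093800494e-05 shelf 0.38563672056248294 [0.38697112 0.03641875 1.19692304] [[0.38674935 0.04807521 1.17809507]
 [0.38692344 0.04582354 1.17780409]]
post [ 0.4173444  -0.81727899  0.51386253] [ 0.09965332 -0.81859573  0.01442657] [ 0.45924183 -0.16010056  0.60805783]
tin 720 ztop 0.0775 mean [0.55   0.3787 0.0736] rect 550.4 377.8 75.5 75.1 28.6 range [0.076 0.076]
box 503 ztop 0.0496 mean [0.606  0.1455 0.046 ] rect 606.3 145.7 53.1 74.2 20.1 range [0.071 0.086]
dish 143 ztop 0.0331 mean [ 0.6558 -0.1055  0.0297] rect 655.3 -107.1 59.9 62.7 89.9 range [0.063 0.06 ]
tape 200 ztop 0.0211 mean [ 0.5515 -0.1357  0.0178] rect 551.1 -135.6 54.7 53.9 47.1 range [0.055 0.054]
bush 62 ztop 0.0274 mean [ 0.505  -0.2537  0.0232] rect 505.4 -254.6 21.5 23.6 5.7 range [0.022 0.024]
stand 469 ztop 0.1354 mean [ 0.4586 -0.0531  0.0442] rect 460.3 -54.7 95.2 44.7 72.5 range [0.069 0.101]
blue 427 ztop 0.0481 mean [0.6169 0.019  0.0445] rect 617.1 18.8 94.7 44.6 77.4 range [0.062 0.097]
```

View pics/crop1.png

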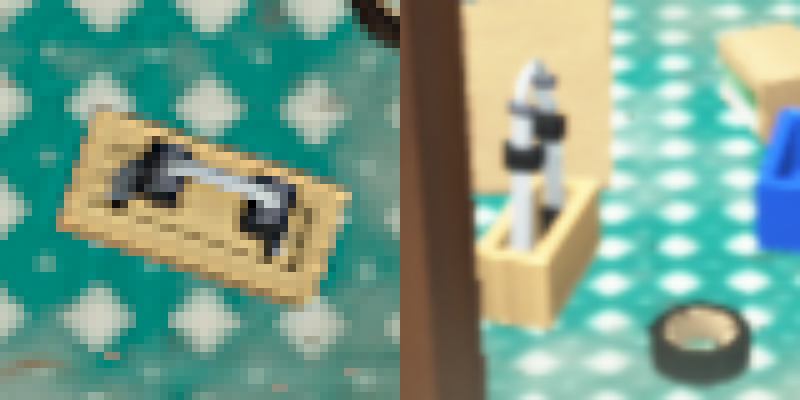

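Side crop confirms the tongs: steel, black barrels, upright in the pale stand. The measured sizes match: tin to carton is 239 mm and the stand is 95x45. That puts midway at about (0.578, 0.262). I'll move above the dish.

Careful with the scale: shifts go in shares of 600 mm and turns go in shares of 4 rad. That gives: 0.6 m / 0.6 = 1, -0.34 m / 0.6 = -0.5667, -0.768 rad / 4 = -0.192.

Call:
move_arm:
  plan:
    - {"delta_pos": [1,-0.5667,0.0667],"turn": [0,0,-0.192],"fingers": 0}
    - {"delta_pos": [1,-0.5667,0.0667],"turn": [0,0,-0.192],"fingers": 0}
    - {"delta_pos": [1,-0.5667,0.0667],"turn": [0,0,-0.192],"fingers": 0}
    - {"delta_pos": [1,-0.5667,0.0667],"turn": [0,0,-0.192],"fingers": 0}
    - {"delta_pos": [1,-0.5667,0.0667],"turn": [0,0,-0.192],"fingers": 0}
    - {"delta_pos": [1,-0.5667,0.0667],"turn": [0,0,-0.192],"fingers": 0}
    - {"delta_pos": [1,-0.5667,0.0667],"turn": [0,0,-0.192],"fingers": 0}
    - {"delta_pos": [1,-0.5667,0.0667],"turn": [0,0,-0.192],"fingers": 0}
    - {"delta_pos": [1,-0.5667,0.0667],"turn": [0,0,-0.192],"fingers": 0}
    - {"delta_pos": [1,-0.5667,0.0667],"turn": [0,0,-0.192],"fingers": 0}
    - {"delta_pos": [1,-0.5667,0.0667],"turn": [0,0,-0.192],"fingers": 0}
    - {"delta_pos": [1,-0.5667,0.0667],"turn": [0,0,-0.192],"fingers": 0}

```text
clock: 1.6
position: [0.657, -0.102, 0.2008]
ee_rot: [0.864, 0.504, 0.0, -0.002]
ft_force: [-0.9, -1.0, -0.7]
grip_width: 0.998
grasp_force: 0.0
```

```bash
cat >> h.py <<'E'
def wpts(c,o):
    """world points from wrist fisheye depth"""
    z=c['range_z']; v,u=np.indices(z.shape); a=(u-c['cx'])/c['fx']; b=(v-c['cy'])/c['fy']; r=np.hypot(a,b)+1e-9
    k=np.tan(np.minimum(r,1.5))/r
    P=np.stack([a*k*z,b*k*z,z],-1); T=c['tool_from_camera']
    W=(P@T[:3,:3].T+T[:3,3])@Ro.from_quat(o['ee_rot']).as_matrix().T+o['position']; W[z==0]=np.nan
    return W
def go(pos,yaw,o=None):
    """delta (tool axes) and turn to place TCP at pos, pointing down, tool y at yaw deg"""
    o=o or get_obs(); R=Ro.from_quat(o['ee_rot']).as_matrix(); y=np.radians(yaw)
    Y=np.array([np.cos(y),np.sin(y),0]);Z=np.array([0,0,-1.]);D=np.stack([np.cross(Y,Z),Y,Z],1)
    print('delta',(R.T@(np.array(pos)-o['position'])).round(4),'turn',Ro.from_matrix(R.T@D).as_rotvec().round(3))
E
python3 - <<'E'
from h import *
o=get_obs(); c=camera('wrist'); W=wpts(c,o); print(o['position'],o['joint_pos'].round(2),c['fx'],c['cx'],c['cy'])
np.savez('w1.npz',c=c['color'],w=W)
save('w1',c['color'])
m=np.isfinite(W[...,2])&(np.hypot(W[...,0]-.655,W[...,1]+.107)<.045)&(W[...,2]>.024)&(W[...,2]<.04)
p=W[m]; print(len(p),p.min(0),p.max(0),cv2.minEnclosingCircle((p[:,:2]*1000).astype(np.float32)))
go((.655,-.107,.016),-30,o)
E
```

```text
[ 0.65701166 -0.10195402  0.2008133 ] [ 0.45  0.49 -0.52  1.38  0.24  1.34 -0.58] 297.3186396354542 248.60078210972142 191.490356179078
662 [ 0.62516531 -0.14062743  0.02404143] [ 0.68870742 -0.07719528  0.03365936] ((656.7265014648438, -109.25341033935547), 32.09113693237305)
delta [-0.0059  0.0013  0.1848] turn [-0.003 -0.003  0.008]
```

View pics/w1.png

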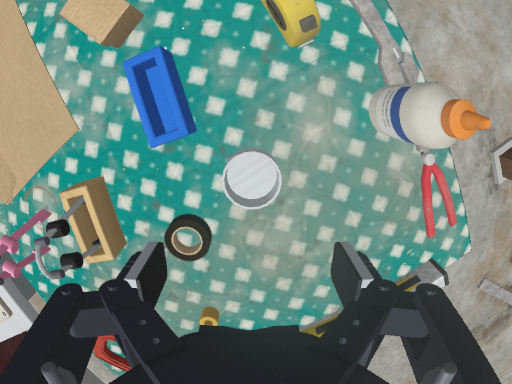

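Wrist view shows the dish at (252,180), clear of the tape (188,238) and blue stand (160,97). Its measured radius is 32.1 mm, as it should be. I'll descend and grip.

Scaled: 0.184 m / 0.6 = 0.3067, -0.0063 m / 0.6 = -0.0105, 0.008 rad / 4 = 0.002.

Call:
move_arm:
  plan:
    - {"delta_pos": [-0.0105,0.0045,0.1],"turn": [0,0,0.002],"fingers": 0}
    - {"delta_pos": [-0.0105,0.0045,0.1833],"turn": [0,0,0.002],"fingers": 0}
    - {"delta_pos": [-0.0105,0.0045,0.2417],"turn": [0,0,0.002],"fingers": 0}
    - {"delta_pos": [-0.0105,0.0045,0.2833],"turn": [0,0,0.002],"fingers": 0}
    - {"delta_pos": [-0.0105,0.0045,0.305],"turn": [0,0,0.002],"fingers": 0}
    - {"delta_pos": [-0.0105,0.0045,0.3067],"turn": [0,0,0.002],"fingers": 0}
    - {"delta_pos": [-0.0105,0.0045,0.3067],"turn": [0,0,0.002],"fingers": 0.3}
    - {"delta_pos": [-0.0105,0.0045,0.3067],"turn": [0,0,0.002],"fingers": 0.4}
    - {"delta_pos": [-0.0105,0.0045,0.3067],"turn": [0,0,0.002],"fingers": 0.4}
    - {"delta_pos": [-0.0105,0.0045,0.3067],"turn": [0,0,0.002],"fingers": 0.4}
    - {"delta_pos": [-0.0105,0.0045,0.3067],"turn": [0,0,0.002],"fingers": 0.4}
  force: 30

```text
clock: 3.02
position: [0.6554, -0.1154, 0.0202]
ee_rot: [0.868, 0.497, 0.001, 0.001]
ft_force: [-3.1, 0.1, 6.9]
grip_width: 0.742
grasp_force: 32.9
```

Run:
```python
from h import *
o=get_obs();print(o['position'],o['grip_width'],o['grasp_force'])
go((o['position'][0],o['position'][1],.16),-30)
go((.578,.262,.16),-30)
```

```text
[ 0.65540046 -0.11537617  0.02015455] 0.7422546928258434 32.884997986257076
delta [ 0.      0.0003 -0.1398] turn [ 0.002 -0.    -0.008]
delta [ 0.2862 -0.2576 -0.1403] turn [ 0.002 -0.    -0.008]
```

Gripped at 63 mm, with the TCP 6.7 mm off the dish centre along tool x; I'll compensate for that. Lift and carry.

Scaled: 0.2814 m / 0.6 = 0.469, 0.262 m / 0.6 = 0.4367.

Call:
move_arm:
  plan:
    - {"delta_pos": [0,0,-0.05],"turn": [0,0,0],"fingers": 0.4}
    - {"delta_pos": [0,0,-0.1333],"turn": [0,0,0],"fingers": 0.4}
    - {"delta_pos": [0,0,-0.2167],"turn": [0,0,0],"fingers": 0.4}
    - {"delta_pos": [0.05,-0.045,-0.2333],"turn": [0,0,0],"fingers": 0.4}
    - {"delta_pos": [0.1167,-0.1067,-0.2333],"turn": [0,0,0],"fingers": 0.4}
    - {"delta_pos": [0.1833,-0.1667,-0.2333],"turn": [0,0,0],"fingers": 0.4}
    - {"delta_pos": [0.25,-0.2283,-0.2333],"turn": [0,0,0],"fingers": 0.4}
    - {"delta_pos": [0.3167,-0.2883,-0.2333],"turn": [0,0,0],"fingers": 0.4}
    - {"delta_pos": [0.3833,-0.3483,-0.2333],"turn": [0,0,0],"fingers": 0.4}
    - {"delta_pos": [0.4367,-0.3967,-0.2333],"turn": [0,0,0],"fingers": 0.4}
    - {"delta_pos": [0.469,-0.4263,-0.2333],"turn": [0,0,0],"fingers": 0.4}
    - {"delta_pos": [0.469,-0.4263,-0.2333],"turn": [0,0,0],"fingers": 0.4}

```text
clock: 4.53
position: [0.5754, 0.2602, 0.1591]
ee_rot: [0.867, 0.499, 0.001, -0.0]
ft_force: [-0.6, -0.4, -1.4]
grip_width: 0.742
grasp_force: 33.8
```

Call:
move_arm:
  plan:
    - {"delta_pos": [0,0,0],"turn": [0,0,0],"fingers": 0.4}

```text
clock: 4.65
position: [0.577, 0.2562, 0.1586]
ee_rot: [0.868, 0.496, 0.0, 0.0]
ft_force: [0.3, -0.2, -1.5]
grip_width: 0.746
grasp_force: 33.8
```

Run:
```python
from h import *
o=get_obs(); c=camera('wrist'); W=wpts(c,o); print(o['position'],o['joint_pos'].round(2),o['grip_width'],o['grasp_force'],o['joint_velocities'].round(3))
save('w2',c['color'])
def seg(n,ctr,r,lo,hi):
    m=np.isfinite(W[...,2])&(np.hypot(W[...,0]-ctr[0],W[...,1]-ctr[1])<r)&(W[...,2]>lo)&(W[...,2]<hi);p=W[m]
    q=(p[:,:2]*1000).astype(np.float32)
    if len(p)>5: print(n,len(p),p[:,2].min(),p[:,2].max(),cv2.minEnclosingCircle(q),cv2.minAreaRect(q))
seg('tin',(.55,.378),.055,.068,.085); seg('box',(.606,.1457),.06,.04,.052)
z=o['position'][2]
seg('dish',(.578,.262),.04,z-.03,z+.03)
```

```text
[0.57702511 0.25615514 0.15862237] [-0.01  0.48 -0.63  1.52  0.29  1.24 -1.22] 0.7458558325853233 33.766093254089355 [0.016 0.001 0.01  0.001 0.    0.001 0.001]
tin 7393 0.0680403840005416 0.07967944628885278 ((550.16748046875, 377.1694030761719), 39.2686653137207) ((550.3654174804688, 376.6573486328125), (76.68440246582031, 76.560302734375), 31.80758285522461)
box 623 0.04000816653252641 0.04943882563714548 ((617.7653198242188, 148.3258056640625), 39.513580322265625) ((606.805908203125, 143.42343139648438), (53.106689453125, 77.00006866455078), 20.956268310546875)
dish 15462 0.1413770722232355 0.1886061016896099 ((578.5182495117188, 263.013671875), 39.935237884521484) ((578.4697875976562, 259.5994567871094), (68.57305908203125, 66.0345230102539), 6.8765387535095215)
```

View pics/w2.png

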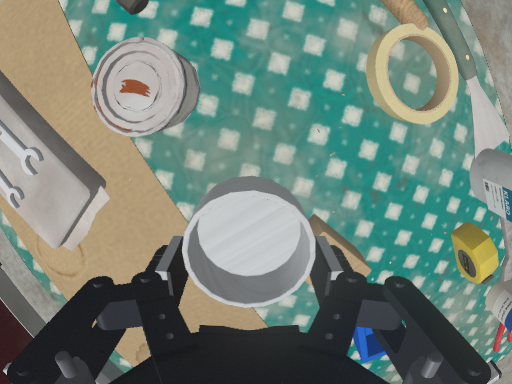

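The dish is level in the fingers at (250,240), between the tin (137,87) and carton (338,245). I'll check its centre from the rim.

Run:
```python
from h import *
from scipy.optimize import least_squares
o=get_obs(); c=camera('wrist'); W=wpts(c,o); print(o['position'])
g=c['color'].astype(int); v,u=np.indices(g.shape[:2])
for lo,hi in((.162,.17),(.165,.172),(.16,.175)):
    m=np.isfinite(W[...,2])&(W[...,2]>lo)&(W[...,2]<hi)&(abs(u-250)<60)&(v>215)&(v<310)&(g.mean(-1)>90)
    p=W[m][:,:2]
    f=least_squares(lambda q:np.hypot(*(p-q[:2]).T)-q[2],[.58,.26,.03],loss='soft_l1',f_scale=.001); print(len(p),f.x.round(4),np.median(abs(f.fun)))
go((.5785,.261,.02),-30,o)
```

```text
[0.57719651 0.2556786  0.15850841]
1933 [0.581  0.2606 0.0293] 0.0005035907319701979
1624 [0.5809 0.2606 0.0295] 0.0006410721417422806
2398 [0.581  0.2606 0.0293] 0.0004992571657857162
delta [ 0.0053 -0.0017  0.1385] turn [ 0.001  0.    -0.009]
```

Call:
move_arm:
  plan:
    - {"delta_pos": [-0.0022,-0.0037,0.0833],"turn": [0,0,0],"fingers": 0.4}
    - {"delta_pos": [-0.0022,-0.0037,0.1583],"turn": [0,0,0],"fingers": 0.4}
    - {"delta_pos": [-0.0022,-0.0037,0.2083],"turn": [0,0,0],"fingers": 0.4}
    - {"delta_pos": [-0.0022,-0.0037,0.225],"turn": [0,0,0],"fingers": 0.4}
    - {"delta_pos": [-0.0022,-0.0037,0.2325],"turn": [0,0,0],"fingers": 0.4}
    - {"delta_pos": [-0.0022,-0.0037,0.2325],"turn": [0,0,0],"fingers": 0.4}
    - {"delta_pos": [-0.0022,-0.0037,0.2325],"turn": [0,0,0],"fingers": 0.4}
    - {"delta_pos": [-0.0022,-0.0037,0.2325],"turn": [0,0,0],"fingers": 0.1}
    - {"delta_pos": [-0.0022,-0.0037,0.2325],"turn": [0,0,0],"fingers": 0}
    - {"delta_pos": [-0.0022,-0.0037,0.2325],"turn": [0,0,0],"fingers": 0}
    - {"delta_pos": [-0.0022,-0.0037,0.2325],"turn": [0,0,0],"fingers": 0}

```text
clock: 6.12
position: [0.5739, 0.2571, 0.0188]
ee_rot: [0.868, 0.497, -0.0, 0.0]
ft_force: [0.4, 0.4, 0.7]
grip_width: 1.002
grasp_force: 0.0
```

Scaled: -0.22 m / 0.6 = -0.3667, -0.18 m / 0.6 = -0.3.

Call:
move_arm:
  plan:
    - {"delta_pos": [0,0,-0.0333],"turn": [0,0,0],"fingers": 0}
    - {"delta_pos": [0,0,-0.1],"turn": [0,0,0],"fingers": 0}
    - {"delta_pos": [0,0,-0.2],"turn": [0,0,0],"fingers": 0}
    - {"delta_pos": [0,0,-0.3],"turn": [0,0,0],"fingers": 0}
    - {"delta_pos": [0,0,-0.3667],"turn": [0,0,0],"fingers": 0}
    - {"delta_pos": [0,0,-0.3667],"turn": [0,0,0],"fingers": 0}
    - {"delta_pos": [0,0,-0.3667],"turn": [0,0,0],"fingers": 0}

```text
clock: 7.0
position: [0.5737, 0.2571, 0.2391]
ee_rot: [0.868, 0.497, 0.0, 0.0]
ft_force: [0.5, 0.4, -0.3]
grip_width: 1.0
grasp_force: 0.0
```

```bash
cat >> h.py <<'E'
def seg(W,n,ctr,r,lo,hi):
    m=np.isfinite(W[...,2])&(np.hypot(W[...,0]-ctr[0],W[...,1]-ctr[1])<r)&(W[...,2]>lo)&(W[...,2]<hi);p=W[m]
    q=(p[:,:2]*1000).astype(np.float32)
    if len(p)>5: print(n,len(p),p[:,2].min().round(4),p[:,2].max().round(4),np.round(np.hstack(cv2.minEnclosingCircle(q)),1),np.round(np.hstack(cv2.minAreaRect(q)),1))
    return p
E
python3 - <<'E'
from h import *
o=get_obs(); c=camera('wrist'); W=wpts(c,o); print(o['position'])
T=pts(camera('top'))
for X in(W,T):
  seg(X,'tin',(.55,.378),.055,.068,.085); seg(X,'box',(.606,.1457),.06,.04,.052)
  seg(X,'dish',(.578,.262),.04,.024,.04)
go((.460,-.0547,.24),-107.5,o)
E
```

```text
[0.57371424 0.25706967 0.23914931]
tin 4288 0.068 0.0792 [550.  376.7  39.4] [550.7 376.3  76.5  76.   31.3]
box 2230 0.0401 0.0495 [606.2 143.5  44.7] [606.6 143.9  52.9  75.3  21.1]
dish 506 0.024 0.0336 [578.8 262.2  32.1] [578.5 262.4  62.2  63.3  60.5]
tin 252 0.0681 0.0807 [544.4 383.7  37.5] [536.7 393.9  74.5  36.1  37.5]
box 442 0.04 0.052 [604.4 145.2  44.1] [606.6 145.8  52.6  74.5  20.6]
delta [-0.3264  0.0598 -0.0008] turn [ 0.    -0.     1.345]
```

Dish released at (0.579, 0.262), within 2 mm of midway. Now above the tongs, with tool y at +72.5° so the last joint stays well inside its range.

Scaled: -0.3264 m / 0.6 = -0.544, -0.31 m / 0.6 = -0.5167, -1.797 rad / 4 = -0.4493.

Call:
move_arm:
  plan:
    - {"delta_pos": [-0.0667,0.0125,-0.0333],"turn": [0,0,-0.045],"fingers": 0}
    - {"delta_pos": [-0.1333,0.025,-0.0333],"turn": [0,0,-0.09],"fingers": 0}
    - {"delta_pos": [-0.2,0.0375,-0.0333],"turn": [0,0,-0.135],"fingers": 0}
    - {"delta_pos": [-0.2667,0.05,-0.0333],"turn": [0,0,-0.18],"fingers": 0}
    - {"delta_pos": [-0.3333,0.0625,-0.0333],"turn": [0,0,-0.225],"fingers": 0}
    - {"delta_pos": [-0.4,0.075,-0.0333],"turn": [0,0,-0.27],"fingers": 0}
    - {"delta_pos": [-0.4667,0.0875,-0.0333],"turn": [0,0,-0.315],"fingers": 0}
    - {"delta_pos": [-0.5167,0.095,-0.0333],"turn": [0,0,-0.36],"fingers": 0}
    - {"delta_pos": [-0.544,0.1,-0.0333],"turn": [0,0,-0.405],"fingers": 0}
    - {"delta_pos": [-0.544,0.1,-0.0333],"turn": [0,0,-0.4493],"fingers": 0}
    - {"delta_pos": [-0.544,0.1,-0.0333],"turn": [0,0,-0.4493],"fingers": 0}
    - {"delta_pos": [-0.544,0.1,-0.0333],"turn": [0,0,-0.4493],"fingers": 0}

```text
clock: 8.6
position: [0.4602, -0.0544, 0.2584]
ee_rot: [0.154, 0.988, 0.0, -0.0]
ft_force: [-0.7, -0.4, -0.4]
grip_width: 0.998
grasp_force: 0.0
```

Call:
move_arm:
  plan:
    - {"delta_pos": [0,0,0],"turn": [0,0,0],"fingers": 0}

```text
clock: 8.72
position: [0.4604, -0.0544, 0.2586]
ee_rot: [0.153, 0.988, 0.0, -0.0]
ft_force: [-0.3, 0.6, -0.8]
grip_width: 0.998
grasp_force: 0.0
```

Run:
```python
from h import *
o=get_obs(); c=camera('wrist'); W=wpts(c,o); print(o['position'],o['ee_rot'].round(4),o['joint_pos'].round(2))
save('w3',c['color'])
print('n finite near',np.isfinite(W[...,2]).sum())
p=seg(W,'stand',(.46,-.0547),.065,.040,.05)
p=seg(W,'barrels',(.46,-.0547),.05,.085,.112)
p=seg(W,'bow',(.46,-.0547),.05,.13,.15)
p=seg(W,'bush',(.505,-.254),.03,.015,.03)
np.savez('w3.npz',w=W,c=c['color'])
go((.460,-.0547,.087),72.5,o)
```

```text
[ 0.46036042 -0.05444502  0.25861729] [ 1.527e-01  9.883e-01  0.000e+00 -2.000e-04] [ 0.67 -0.   -0.64  1.81 -0.    1.33  1.29]
n finite near 195614
stand 1446 0.04 0.0495 [460.4 -56.8  51.7] [460.1 -57.   97.1  44.8  73.2]
barrels 523 0.0885 0.1119 [459.5 -56.9  29.2] [459.3 -56.9  55.7  21.   72.3]
bow 302 0.1301 0.1437 [462.6 -57.5  20.5] [460.4 -57.   40.4  13.4  72.5]
bush 237 0.015 0.0269 [ 505.5 -256.6   13.6] [ 505.  -256.    25.2   24.    46.6]
delta [ 0.0002 -0.0004  0.1716] turn [-0.    -0.    -0.001]
```

View pics/w3.png

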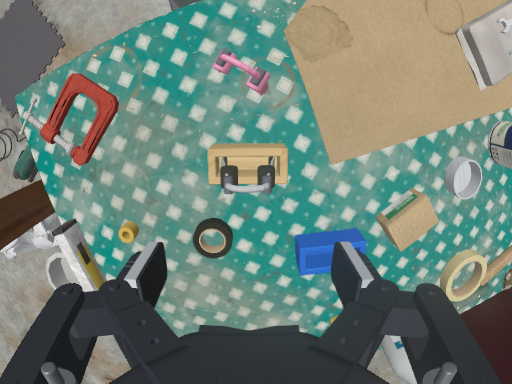

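Wrist view shows the tongs in the pale stand, barrels at (230,178) and (266,178), and the bushing at (128,232). Barrel width measures 55.7 mm, so they are the right ones. Descending with the fingers open.

Scaled: 0.1715 m / 0.6 = 0.2858, -0.0016 m / 0.6 = -0.0027.

Call:
move_arm:
  plan:
    - {"delta_pos": [0,-0.0027,0.0833],"turn": [0,0,0],"fingers": 0}
    - {"delta_pos": [0,-0.0027,0.15],"turn": [0,0,0],"fingers": 0}
    - {"delta_pos": [0,-0.0027,0.2],"turn": [0,0,0],"fingers": 0}
    - {"delta_pos": [0,-0.0027,0.2417],"turn": [0,0,0],"fingers": 0}
    - {"delta_pos": [0,-0.0027,0.2667],"turn": [0,0,0],"fingers": 0}
    - {"delta_pos": [0,-0.0027,0.2833],"turn": [0,0,0],"fingers": 0}
    - {"delta_pos": [0,-0.0027,0.2858],"turn": [0,0,0],"fingers": 0}
    - {"delta_pos": [0,-0.0027,0.2858],"turn": [0,0,0],"fingers": 0}

```text
clock: 9.78
position: [0.4604, -0.0563, 0.0879]
ee_rot: [0.152, 0.988, -0.0, 0.0]
ft_force: [-0.4, 0.7, 1.0]
grip_width: 0.997
grasp_force: 0.0
```

Call:
move_arm:
  plan:
    - {"delta_pos": [0,0,0],"turn": [0,0,0],"fingers": 0.25}
    - {"delta_pos": [0,0,0],"turn": [0,0,0],"fingers": 0.34}
    - {"delta_pos": [0,0,0],"turn": [0,0,0],"fingers": 0.375}
    - {"delta_pos": [0,0,0],"turn": [0,0,0],"fingers": 0.375}
    - {"delta_pos": [0,0,0],"turn": [0,0,0],"fingers": 0.375}
    - {"delta_pos": [0,0,0],"turn": [0,0,0],"fingers": 0.375}
  force: 50

```text
clock: 10.52
position: [0.4605, -0.0562, 0.0879]
ee_rot: [0.152, 0.988, -0.0, 0.001]
ft_force: [0.5, 0.1, 6.2]
grip_width: 0.623
grasp_force: 6.4
```

Held at 53 mm with 6.4 N, which is the spring force. Lifting out slowly.

Scaled: -0.1 m / 0.6 = -0.1667, -0.08 m / 0.6 = -0.1333.

Call:
move_arm:
  plan:
    - {"delta_pos": [0,0,-0.01],"turn": [0,0,0],"fingers": 0.38}
    - {"delta_pos": [0,0,-0.0267],"turn": [0,0,0],"fingers": 0.38}
    - {"delta_pos": [0,0,-0.05],"turn": [0,0,0],"fingers": 0.38}
    - {"delta_pos": [0,0,-0.075],"turn": [0,0,0],"fingers": 0.38}
    - {"delta_pos": [0,0,-0.1],"turn": [0,0,0],"fingers": 0.38}
    - {"delta_pos": [0,0,-0.1333],"turn": [0,0,0],"fingers": 0.38}
    - {"delta_pos": [0,0,-0.1667],"turn": [0,0,0],"fingers": 0.38}
    - {"delta_pos": [0,0,-0.1667],"turn": [0,0,0],"fingers": 0.38}
    - {"delta_pos": [0,0,-0.1667],"turn": [0,0,0],"fingers": 0.38}

```text
clock: 11.65
position: [0.4596, -0.0563, 0.187]
ee_rot: [0.152, 0.988, -0.0, -0.0]
ft_force: [-0.7, -0.2, -1.2]
grip_width: 0.619
grasp_force: 5.2
```

Run:
```python
from h import *
o=get_obs(); c=camera('wrist'); s=camera('side'); print(o['position'],o['grip_width'],o['grasp_force'],o['ft_force'])
W=wpts(c,o); S=pts(s)
x,y,z=o['position']
seg(W,'bush',(.505,-.2555),.03,.017,.03);seg(W,'bow',(x,y),.05,z+.03,z+.07); seg(W,'bar',(x,y),.05,z-.005,z+.025)
R=Ro.from_quat(o['ee_rot']).as_matrix()
m=np.isfinite(S[...,2])&(np.hypot(S[...,0]-x,S[...,1]-y)<.06)&(S[...,2]<z-.005)&(S[...,2]>.06)
p=(S[m]-o['position'])@R; print('tongs in tool frame',len(p),p.min(0),p.max(0))
v,u=np.where(m); k=s['color'][max(0,v.min()-80):v.max()+40,max(0,u.min()-60):u.max()+60]
save('s4',np.hstack([cv2.resize(k,(400,450)),cv2.resize(c['color'],(400,450))]))
go((.505,-.2555,.18),72.5,o)
```

```text
[ 0.45964553 -0.05628319  0.18695812] 0.6194498655749067 5.231122300028801 [-0.7133297  -0.21236014 -1.23829553]
bush 295 0.0171 0.0268 [ 505.4 -256.5   13.6] [ 505.1 -256.3   25.1   25.7   33.9]
bow 11856 0.217 0.257 [459.6 -56.3  50. ] [457.5 -55.6 100.   30.8  72.4]
bar 4997 0.183 0.2119 [453.9 -55.6  40.3] [459.1 -57.3  80.7  23.4  72.1]
tongs in tool frame 229 [-0.00763845 -0.03561546  0.00508983] [0.01255207 0.02708265 0.08341515]
delta [-0.1031 -0.1764  0.007 ] turn [-0.    -0.     0.001]
```

View pics/s4.png

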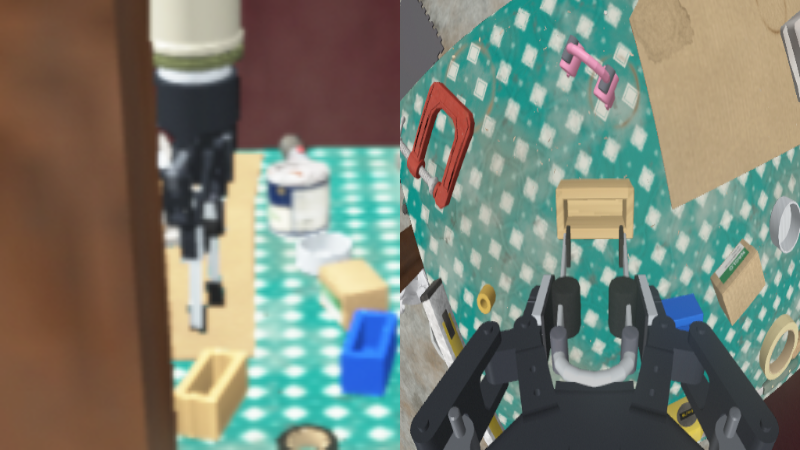

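Tongs hang straight in the grip (right panel: barrels at (565,303) and (628,303)) and the stand is empty. Moving above the bushing.

Scaled: -0.1763 m / 0.6 = -0.2938, -0.104 m / 0.6 = -0.1733.

Call:
move_arm:
  plan:
    - {"delta_pos": [-0.0333,-0.0567,0],"turn": [0,0,0],"fingers": 0.38}
    - {"delta_pos": [-0.0667,-0.1133,0],"turn": [0,0,0],"fingers": 0.38}
    - {"delta_pos": [-0.1,-0.17,0],"turn": [0,0,0],"fingers": 0.38}
    - {"delta_pos": [-0.1333,-0.2267,0],"turn": [0,0,0],"fingers": 0.38}
    - {"delta_pos": [-0.16,-0.2717,0.0333],"turn": [0,0,0],"fingers": 0.38}
    - {"delta_pos": [-0.1733,-0.2938,0.0667],"turn": [0,0,0],"fingers": 0.38}
    - {"delta_pos": [-0.1733,-0.2938,0.0917],"turn": [0,0,0],"fingers": 0.38}
    - {"delta_pos": [-0.1733,-0.2938,0.1083],"turn": [0,0,0],"fingers": 0.38}
    - {"delta_pos": [-0.1733,-0.2938,0.1083],"turn": [0,0,0],"fingers": 0.38}
    - {"delta_pos": [-0.1733,-0.2938,0.1083],"turn": [0,0,0],"fingers": 0.38}

```text
clock: 13.0
position: [0.5067, -0.2552, 0.1231]
ee_rot: [0.151, 0.988, -0.0, 0.001]
ft_force: [-0.4, 0.3, 0.1]
grip_width: 0.624
grasp_force: 5.2
```

Run:
```python
from h import *
o=get_obs(); c=camera('wrist'); s=camera('side'); print(o['position'],o['grip_width'],o['grasp_force'])
W=wpts(c,o);S=pts(s); R=Ro.from_quat(o['ee_rot']).as_matrix()
seg(W,'bush',(.505,-.2555),.03,.015,.03)
for n,X in(('wrist',W),('side',S)):
  for nm,lo,hi in(('tong',-.03,.085),('jawtip',.06,.085),('bushing',.096,.11)):
    q=(X-o['position'])@R
    m=np.isfinite(q[...,2])&(abs(q[...,0])<.03)&(abs(q[...,1])<.045)&(q[...,2]>lo)&(q[...,2]<hi)
    p=q[m]; 
    if len(p): print(n,nm,len(p),p.min(0).round(4),p.max(0).round(4))
v,u=np.where(np.hypot(S[...,0]-.505,S[...,1]+.255)<.05)
k=s['color'][v.min()-30:v.max()+15,u.min()-25:u.max()+25]
save('s5',np.hstack([cv2.resize(k,(400,500)),cv2.resize(c['color'][150:,130:380],(400,500))]))
```

```text
[ 0.50667199 -0.25520056  0.12312731] 0.6238243023501658 5.237941816449165
bush 684 0.0152 0.0274 [ 505.4 -256.9   12.9] [ 505.4 -256.7   25.6   25.1   29.2]
wrist tong 6350 [-0.012  -0.0414 -0.03  ] [0.0117 0.0394 0.0801]
wrist jawtip 161 [-0.008  -0.0301  0.0604] [0.0091 0.0283 0.0801]
wrist bushing 702 [-0.012  -0.0147  0.0962] [0.0134 0.0109 0.11  ]
side tong 468 [-0.0102 -0.0437 -0.03  ] [0.0117 0.0327 0.0816]
side jawtip 94 [-0.0076 -0.0331  0.0601] [0.0098 0.0247 0.0816]
side bushing 68 [-0.0095 -0.0175  0.0961] [0.0149 0.009  0.1099]
```

View pics/s5.png

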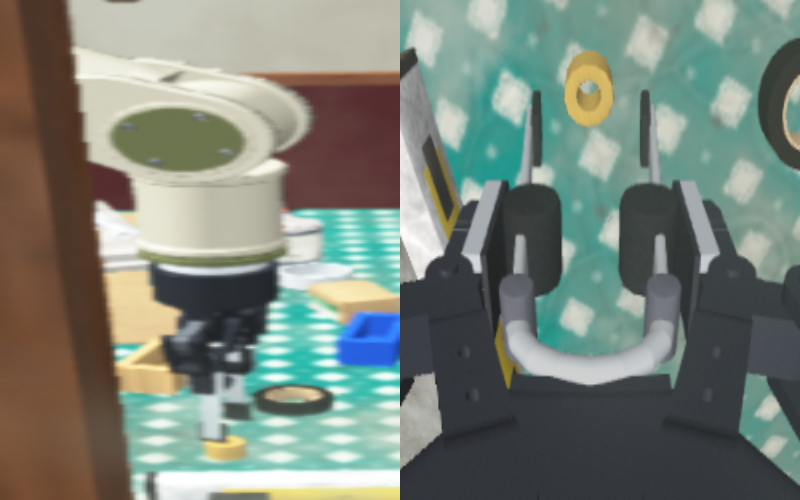

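The jaws straddle the bushing at (588,90) in the right panel, aligned within 1 mm. I'll descend, then squeeze.

Scaled: 0.037 m / 0.6 = 0.0617, -0.001 m / 0.6 = -0.0017.

Call:
move_arm:
  plan:
    - {"delta_pos": [0,-0.0017,0.0167],"turn": [0,0,0],"fingers": 0.38}
    - {"delta_pos": [0,-0.0017,0.0333],"turn": [0,0,0],"fingers": 0.38}
    - {"delta_pos": [0,-0.0017,0.05],"turn": [0,0,0],"fingers": 0.38}
    - {"delta_pos": [0,-0.0017,0.06],"turn": [0,0,0],"fingers": 0.38}
    - {"delta_pos": [0,-0.0017,0.0617],"turn": [0,0,0],"fingers": 0.38}
    - {"delta_pos": [0,-0.0017,0.0617],"turn": [0,0,0],"fingers": 0.38}

```text
clock: 13.85
position: [0.5061, -0.2566, 0.0855]
ee_rot: [0.152, 0.988, -0.0, 0.0]
ft_force: [-1.3, 0.4, -0.1]
grip_width: 0.619
grasp_force: 5.2
```

Call:
move_arm:
  plan:
    - {"delta_pos": [0,0,0],"turn": [0,0,0],"fingers": 0.4}
    - {"delta_pos": [0,0,0],"turn": [0,0,0],"fingers": 0.42}
    - {"delta_pos": [0,0,0],"turn": [0,0,0],"fingers": 0.44}
    - {"delta_pos": [0,0,0],"turn": [0,0,0],"fingers": 0.47}
    - {"delta_pos": [0,0,0],"turn": [0,0,0],"fingers": 0.5}
    - {"delta_pos": [0,0,0],"turn": [0,0,0],"fingers": 0.52}
    - {"delta_pos": [0,0,0],"turn": [0,0,0],"fingers": 0.52}
    - {"delta_pos": [0,0,0],"turn": [0,0,0],"fingers": 0.52}
  force: 50

```text
clock: 14.85
position: [0.5063, -0.2565, 0.0857]
ee_rot: [0.152, 0.988, -0.0, 0.0]
ft_force: [0.9, 0.7, 5.9]
grip_width: 0.543
grasp_force: 50.7
```

Scaled: -0.12 m / 0.6 = -0.2, -0.1 m / 0.6 = -0.1667.

Call:
move_arm:
  plan:
    - {"delta_pos": [0,0,-0.01],"turn": [0,0,0],"fingers": 0.52}
    - {"delta_pos": [0,0,-0.0267],"turn": [0,0,0],"fingers": 0.52}
    - {"delta_pos": [0,0,-0.05],"turn": [0,0,0],"fingers": 0.52}
    - {"delta_pos": [0,0,-0.0833],"turn": [0,0,0],"fingers": 0.52}
    - {"delta_pos": [0,0,-0.125],"turn": [0,0,0],"fingers": 0.52}
    - {"delta_pos": [0,0,-0.1667],"turn": [0,0,0],"fingers": 0.52}
    - {"delta_pos": [0,0,-0.2],"turn": [0,0,0],"fingers": 0.52}
    - {"delta_pos": [0,0,-0.2],"turn": [0,0,0],"fingers": 0.52}
    - {"delta_pos": [0,0,-0.2],"turn": [0,0,0],"fingers": 0.52}

```text
clock: 15.98
position: [0.5055, -0.2565, 0.2047]
ee_rot: [0.152, 0.988, 0.0, -0.0]
ft_force: [0.1, 0.3, -1.1]
grip_width: 0.54
grasp_force: 51.5
```

```bash
cat > m.py <<'E'
from h import *
def bush(show=None):
    o=get_obs(); R=Ro.from_quat(o['ee_rot']).as_matrix()
    print(o['position'],o['grip_width'],o['grasp_force'],o['joint_pos'].round(2))
    for n in('wrist','side'):
        c=camera(n); W=wpts(c,o) if n=='wrist' else pts(c)
        h=cv2.cvtColor(c['color'],cv2.COLOR_RGB2HSV); q=(W-o['position'])@R
        m=(h[...,0]>13)&(h[...,0]<32)&(h[...,1]>90)&(abs(q[...,0])<.025)&(abs(q[...,1])<.03)&(q[...,2]>.045)&(q[...,2]<.11)
        if m.sum()>3: p=q[m]; print(n,'brass tool frame',len(p),p.min(0).round(4),p.max(0).round(4),'world z',W[m][:,2].min().round(4),W[m][:,2].max().round(4),'xy mid',((W[m].min(0)+W[m].max(0))/2)[:2].round(4))
        else: print(n,'no brass')
        if show and n==show[0]: save(show[1],cv2.resize(c['color'],(800,600)))
        if n=='wrist': seg(W,'dish',(.579,.262),.04,.024,.04)
    return o
E
python3 - <<'E'
from m import *
o=bush()
go((.579,.262,.2),72.5,o)
E
```

```text
[ 0.50553995 -0.25648886  0.20473806] 0.5404190318954828 51.499584317207336 [ 0.82  0.27 -0.5   1.65  0.14  1.26  1.55]
wrist brass tool frame 1146 [-0.0122 -0.0143  0.0586] [0.0131 0.0125 0.0834] world z 0.1214 0.1461 xy mid [ 0.5047 -0.2577]
side brass tool frame 48 [-0.0104 -0.012   0.0592] [0.005  0.0168 0.0818] world z 0.1229 0.1455 xy mid [ 0.5102 -0.2562]
delta [0.0856 0.5166 0.0048] turn [-0.    -0.001  0.001]
```

The bushing is lifted and still in the tongs, with its bottom 83 mm below the TCP. Carrying it to the dish at moderate speed.

Scaled: 0.45 m / 0.6 = 0.75, 0.41 m / 0.6 = 0.6833.

Call:
move_arm:
  plan:
    - {"delta_pos": [0.005,0.0333,0],"turn": [0,0,0],"fingers": 0.52}
    - {"delta_pos": [0.0133,0.0833,0],"turn": [0,0,0],"fingers": 0.52}
    - {"delta_pos": [0.025,0.15,0],"turn": [0,0,0],"fingers": 0.52}
    - {"delta_pos": [0.0358,0.2167,0],"turn": [0,0,0],"fingers": 0.52}
    - {"delta_pos": [0.0467,0.2833,0],"turn": [0,0,0],"fingers": 0.52}
    - {"delta_pos": [0.0583,0.35,0],"turn": [0,0,0],"fingers": 0.52}
    - {"delta_pos": [0.0692,0.4167,0],"turn": [0,0,0],"fingers": 0.52}
    - {"delta_pos": [0.08,0.4833,0],"turn": [0,0,0],"fingers": 0.52}
    - {"delta_pos": [0.0908,0.55,0],"turn": [0,0,0],"fingers": 0.52}
    - {"delta_pos": [0.1017,0.6167,0],"turn": [0,0,0],"fingers": 0.52}
    - {"delta_pos": [0.1133,0.6833,0],"turn": [0,0,0],"fingers": 0.52}
    - {"delta_pos": [0.1242,0.75,0],"turn": [0,0,0],"fingers": 0.52}

```text
clock: 17.58
position: [0.569, 0.1976, 0.205]
ee_rot: [0.151, 0.988, 0.0, -0.0]
ft_force: [-0.0, 0.6, -1.3]
grip_width: 0.539
grasp_force: 51.5
```

Call:
move_arm:
  plan:
    - {"delta_pos": [0.01,0.0567,0],"turn": [0,0,0],"fingers": 0.52}
    - {"delta_pos": [0.015,0.09,0],"turn": [0,0,0],"fingers": 0.52}
    - {"delta_pos": [0.0185,0.111,0.0083],"turn": [0,0,0],"fingers": 0.52}
    - {"delta_pos": [0.0185,0.111,0.025],"turn": [0,0,0],"fingers": 0.52}
    - {"delta_pos": [0.0185,0.111,0.0333],"turn": [0,0,0],"fingers": 0.52}
    - {"delta_pos": [0.0185,0.111,0.0333],"turn": [0,0,0],"fingers": 0.52}
    - {"delta_pos": [0.0185,0.111,0.0333],"turn": [0,0,0],"fingers": 0.52}
    - {"delta_pos": [0.0185,0.111,0.0333],"turn": [0,0,0],"fingers": 0.52}

```text
clock: 18.58
position: [0.5795, 0.2617, 0.1857]
ee_rot: [0.152, 0.988, 0.0, 0.0]
ft_force: [-0.2, -0.1, -2.1]
grip_width: 0.542
grasp_force: 51.5
```

Run:
```python
from m import *
o=bush(('wrist','w6'))
go((.579,.262,.185),72.5,o); print(o['joint_velocities'].round(3))
```

```text
[0.57949316 0.26168688 0.18565196] 0.5417222984744317 51.52382791042328 [ 0.04  0.49 -0.73  1.47  0.33  1.3   0.55]
wrist brass tool frame 1141 [-0.0119 -0.0143  0.0588] [0.0132 0.0112 0.0829] world z 0.1028 0.1268 xy mid [0.5788 0.2605]
dish 532 0.024 0.0336 [578.1 261.7  32. ] [577.4 261.8  61.7  63.   10.5]
side brass tool frame 19 [-0.0101 -0.0197  0.0532] [0.0014 0.0197 0.0826] world z 0.103 0.1325 xy mid [0.5839 0.2608]
delta [0.0006 0.0002 0.0007] turn [0.    0.001 0.   ]
[-0.003 -0.    -0.    -0.    -0.002 -0.     0.001]
```

View pics/w6.png

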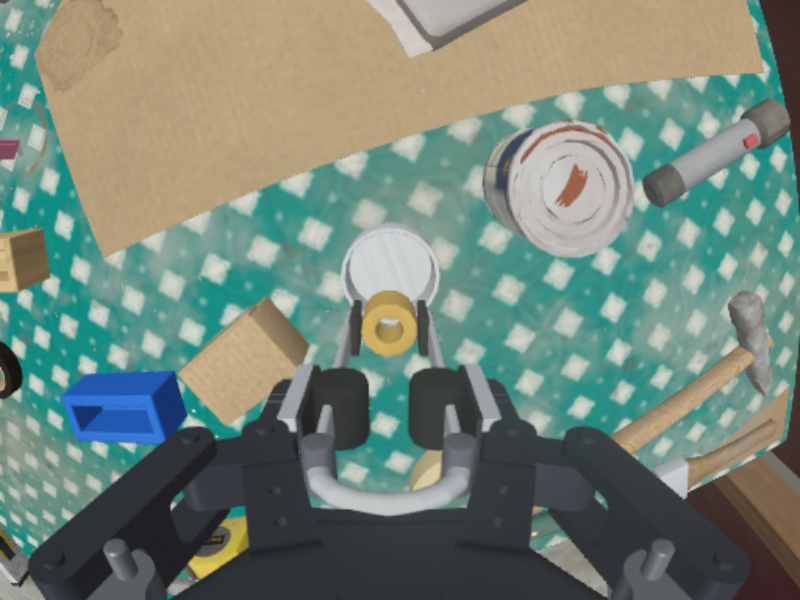

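The view shows the bushing at (389,323) held level between the jaws. It sits within 2 mm of the dish's middle, with its bottom at z = 0.103, about 7 cm above the rim. The arm is at rest, so I'm handing in.

```bash
python3 -c "
from workcell import hand_in; print(hand_in())"
```

```text
the job is handed in; nothing more can be done
None
```

The job is handed in: the dish stands within about 2 mm of midway, and the tongs hold the bushing still over its middle, about 7 cm above the rim.

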